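# Shut and start the spoon steriliser

## Task

The lid of the spoon steriliser on the soda fountain counter stands open. Close it by pressing down on the lid's free edge until the spring catch clicks and keeps it shut by itself, then turn the inner timer knob (the white bar) clockwise until its red pointer aims at the green dot, leaving the black outer temperature ring as it is set. Leave everything else on the counter where it stands.

Things in the scene. Friction and masses are not known exactly. Their poses are not given: they have to be found in the camera images.
- steriliser: Fixed appliance, 150 mm (x) by 340 mm (y), turned up to 0.35 rad. Origin: on the counter, mid footprint. At y -170 to +30 mm a steel trough, rim 76 mm high, with lid; at y +30 to +170 mm a white deck 50 mm high with two concentric knobs, vertical axis at x 0, y 100 mm. A brass spring roller catch at x 79 to 104, y -87 to -53 mm, 97 mm high holds the shut lid: do not press on it.
- lid_hinge (a point): Middle of the lid's hinge line, fixed on the appliance at x -70, y -70 mm, 84 mm above the counter, axes as the appliance's. The hinge line runs along y on the robot's side; the free edge of the lid is on the side away from the robot (+x).
- lid (a joint): Lid angle (rad): 0 = shut and caught, grows as it opens; starts at 0.53 to 0.84, can be pressed to -0.015. A hinge spring lifts it back to about 0.5 if let go uncaught. Its tongue meets the catch at about 0.09 and snaps through below 0.04; pressed straight down at the black pad this takes about 9 to 13 N in all, nearer the hinge more.
- lid_pad (a point): Middle of the top of the black rubber press pad on the lid, 30 mm (x) by 90 mm (y); 122 mm from the hinge line along the lid and 9 mm above the hinge plane (93 mm above the counter when shut). Swings with the lid: x along the lid away from the hinge, z out of its top. The lid is 145 mm long, 192 mm wide, its bare top 6 mm above the hinge plane.
- timer (a joint): Angle of the inner timer knob (rad): grows as it turns clockwise seen from above; range 0 to 2.4. 0 = red pointer at the small black dot (appliance's -x), 1.2 = red pointer at the green dot. Starts at 0 to 0.4. Stays where it is left; turning takes about 0.04 N m.
- timer_grip (a point): Middle of the inner knob's grip: a white bar 60 mm long (its x), 14 mm wide (its y) and 30 mm high, on the axis of the knobs, 93 mm above the counter (the bar spans 78 to 108 mm). It turns with the knob; the red pointer is at the bar's -x end. Below the bar is a 24 mm thick stem.
- ring (a joint): Angle of the outer temperature ring (rad), clockwise from above; starts between -0.6 and 0.6 and must stay as found. It turns easily if touched.
- ring_mark (a point): Orange mark on the outer ring, 40 mm from the knobs' axis. The ring is black, ribbed, 88 mm across, its top 66 mm above the counter, so 12 mm below the underside of the white bar.
- dish: Pink glass sundae dish, loose, 96 mm across, 115 mm high, beyond the control deck (its +x side). Origin: centre of its foot.
- straws: Chrome straw dispenser with straws, loose, 90 mm across, 178 mm high. Origin: centre of its foot.
- clip: Receipt holder, bent steel clip on a wooden base, loose, 70 by 100 mm, 113 mm high. Origin: centre of its underside.
- changer: Coin changer, four nickel tubes on a plate, loose, 60 by 130 mm, 122 mm high. Origin: centre of its underside.
- spoon: Long-handled steel spoon lying on the counter, loose, 220 mm long. Origin: under its middle.
- shaker: Steel shaker cup, loose, 90 mm across, 160 mm high. Origin: centre of its foot.

How it is judged:
On the way, in this order (a step that is already met when the one before it is completed fails the run):
1. the lid is shut, caught and let go (value of joint lid below 0.03 rad and contact force between the arm and lid below 0.3 N), for 0.3 s.
2. the timer points at the green dot while the lid is shut (value of joint timer between 1.03 and 1.37 rad and value of joint lid below 0.03 rad), for 0.2 s.
At the end, for the whole second after the job is handed in: The lid is held shut by its catch (lid angle under 0.03 rad) with nothing pressing on it, the timer knob rests within 0.17 rad of the green dot (1.03 to 1.37), the outer ring is as it was found (its mark within 6 mm, about 0.15 rad) and the loose things stand where they were (within 30 mm) (all of step 2 and velocity of joint timer below 0.05 rad/s); the robot touches nothing.
It fails at once if the outer temperature ring is turned (its mark moves more than 6 mm) (distance of ring_mark from where it was at the start of the episode above 0.006 m).
It fails at once if a loose thing on the counter is pushed more than 30 mm (distance of any of dish, straws, clip, changer, spoon, shaker from where it was at the start of the episode above 0.03 m).
It fails at once if a standing thing on the counter is knocked over (angle between any of dish, straws, clip, changer, shaker's own z axis and vertical above 0.5 rad).
It also fails if it takes over 58 s, if anything falls off the work surface, if the arm or the gripper's body presses on something with over 40 N, if the wrist force passes 120 N, or if a joint passes its speed limit or range.

## Robot

A 6-joint arm with a two-finger parallel gripper is mounted at the origin on the work surface. World frame = base frame: x ahead of the robot, y to its left, z up, the work surface at z = 0. Lengths are in m, angles in rad, forces in N, time in s.
With the tool pointing down it reaches from about 0.35 to 0.975 m from the base axis. Payload 4.9 kg.
Tool frame: the origin (TCP) lies on the centre line of the jaws, within the pads' length; the fingertips stand 11 mm ahead of it and the grasp point (between the pads) lies 8 mm behind it; z points along the fingers, y is the direction in which the jaws open and shut (so a half turn about z gives the same grasp; the last joint's range is limited). The gripper opens to 85 mm and grips with 20 to 120 N. Pads are 22 mm wide; open, the fingers measure 114 mm over their backs; the gripper's body (76 mm by 85 mm) begins 54 mm behind the grasp point. The pads swing forward as they close: fully open they stand 13 mm farther back than shut.
Start: joints at [1.094, 0.053, 1.613, -0, 1.476, -0.119], TCP at [0.219, 0.585, 0.242] pointing down, gripper open.
Joint ranges: [-3.01, 3.01], [-1.01, 2.22], [0.06, 2.58], [-1.02, 4.17], [0.09, 2.62], [-3.14, 3.14]. Speed limits (rad/s): [2.57, 2.57, 3.14, 3.14, 3.14, 3.14].

## Interface

Orientations are given as a rotation vector (axis times angle).
In Python, from station import ctrl gives the robot as it stands.
- The arm moves only by the tool send_rows, never from a script. Its argument "series" is a list of rows, each an object of numbers: "tx", "ty", "tz": the shift along the tool's x, y, z in cm; "wx", "wy", "wz": the turn, a rotation vector about the tool's x, y, z in rad; "jaw": the closure, from 0 (fully open) to 1 (shut). In form: [{"tx": .., "ty": .., "tz": .., "wx": .., "wy": .., "wz": .., "jaw": ..}, ...]. A call has 1 to 5 rows; each row shifts and turns the pose as measured when the row begins, along the tool's axes as they then stand; what a row does not reach is not made up. A row lasts 1/8 s, in which the tool goes at most 62.5 mm and 10.7 degrees, less where a joint would pass 70% of its speed; a pose out of reach is approached as far as the arm can. A call is refused whole if a number of a shift passes 6.25 or a number of a turn 0.188, either way. A call with a gripper value outside its range is refused whole. The fingers move at their own pace and stop on an object; "squeeze" is the grip in N (left out, the last holds). Time passes only in rows, so rows that do not move let the fingers close. It gives the time, the measured TCP pose, the force and the opening at its end, in the units of the state.
- ctrl.get_obs(): the state, without advancing time (a new reading comes with each control period).
- ctrl.get_image(name): name is "side" or "top" or "wrist"; returns the picture (384x512x3 uint8, red, green, blue); there is no depth.
- ctrl.camera_info(name): a dict with "mtx" (3x3 intrinsics, pixels), "k1" (the pictures are not rectified: a ray, as slopes to the right and down, at radius r is drawn at 1 + k1 r^2 times it, then the intrinsics apply), "R" (3x3) and "t" (3): a world point X has camera coordinates R X + t. Camera axes: x right, y down, z forward; pixel columns grow to the right and rows downward; lengths in m; the calibration is good to about 2 mm. A picture is of the moment at which its call begins: read the wrist's pose just before it. camera_info takes no time and is no camera call; for the wrist camera it gives the pose at the moment of the call.
- ctrl.finish_job(): hands the job in, once; it reports no verdict.
The state is a dict: "t": time; "q": joint angles; "dq": joint speeds; "effort": joint torques, N m; "tool_pos": TCP position; "tool_rot": TCP orientation; "contact_force": force on the tool from outside, world axes, zero at the start; "wrist_torque": the same for the moment, N m; "opening": finger opening in m.
Only numpy, scipy, OpenCV 4.12 (cv2) and the standard library are available. Lean on these libraries where they do the work, as an engineer would, in place of code of your own. Each camera call takes 0.05 s, during which the arm holds its last target.

## Working session

There is one attempt and no reset: what is moved stays moved. The work goes in short steps, Python scripts to look and compute and a tool call to move; the robot and the scene stay as the last step left them, time stands still between calls to the robot, and variables do not carry over. Pictures are saved under pics/ and viewed, and the job is handed in when it is done.

Besides the shell and the picture viewer there is one more tool, called after "Request:" as name(argument=value, ...), one argument or row to a line, values as JSON. send_rows: Moves the arm, as the interface text tells. Its arguments: {"type":"object","properties":{"series":{"type":"array"},"squeeze":{"type":"number"}},"required":["series"]}

```bash
mkdir -p pics; ls
cat > h.py <<'E'
import numpy as np, cv2
from station import ctrl
from scipy.spatial.transform import Rotation as Ro
def ray(ci,u,v):
    K=np.array(ci["mtx"]);R=np.array(ci["R"]);t=np.array(ci["t"])
    d=np.array([ci["k1"],0,0,0],float)
    p=cv2.undistortPoints(np.array([[[u,v]]],float),K,d)[0,0]
    return -R.T@t, R.T@np.array([p[0],p[1],1.])
def onz(ci,u,v,z):
    c,d=ray(ci,u,v); return c+d*(z-c[2])/d[2]
def proj(ci,X):
    K=np.array(ci["mtx"]);R=np.array(ci["R"]);t=np.array(ci["t"])
    return cv2.projectPoints(np.array(X,float).reshape(-1,1,3),cv2.Rodrigues(R)[0],t,K,np.array([ci["k1"],0,0,0],float))[0][:,0]
def save(n,im): cv2.imwrite(f"pics/{n}.png",cv2.cvtColor(im,cv2.COLOR_RGB2BGR))
E
python3 - <<'E'
from h import *
for n in ["top","side","wrist"]:
    ci=ctrl.camera_info(n); im=ctrl.get_image(n); save(n+"0",im); np.save(n+"0.npy",im)
    print(n,ci)
print(ctrl.get_obs())
E
```

```text
pics
top {'mtx': array([[483.4382314 ,   0.        , 251.84868869],
       [  0.        , 483.4382314 , 187.33130167],
       [  0.        ,   0.        ,   1.        ]]), 'k1': -0.18033616630653898, 'R': array([[-2.21270461e-02, -9.99755156e-01,  1.45874055e-04],
       [-9.92028290e-01,  2.19379254e-02, -1.24091094e-01],
       [ 1.24057511e-01, -2.89048054e-03, -9.92270819e-01]]), 't': array([0.00675166, 0.54963976, 1.8946764 ])}
side {'mtx': array([[397.07958867,   0.        , 255.22470368],
       [  0.        , 397.07958867, 189.99647329],
       [  0.        ,   0.        ,   1.        ]]), 'k1': -0.0026860013634984106, 'R': array([[ 0.88726357,  0.46122348,  0.00602184],
       [ 0.37426885, -0.71223413, -0.59383952],
       [-0.26960377,  0.52914596, -0.80456097]]), 't': array([-0.44322567, -0.16654874,  1.61347439])}
wrist {'mtx': array([[343.8484736 ,   0.        , 256.2221217 ],
       [  0.        , 343.8484736 , 187.61463652],
       [  0.        ,   0.        ,   1.        ]]), 'k1': -0.0419262463859675, 'R': array([[ 3.51109652e-01,  9.36333992e-01, -8.17665486e-04],
       [ 8.97107027e-01, -3.36149821e-01,  2.86709400e-01],
       [ 2.68180899e-01, -1.01399971e-01, -9.58017250e-01]]), 't': array([-0.6243334 , -0.03868258,  0.37844827])}
{'t': 0.15, 'q': array([ 1.09399713e+00,  5.32467516e-02,  1.61396623e+00,  2.64780088e-05,
        1.47596063e+00, -1.18995411e-01]), 'dq': array([ 0.00052958, -0.00144565, -0.00518983,  0.00042897,  0.00021433,
       -0.00019971]), 'effort': array([ 9.93352442e-04, -3.94240379e+01, -3.70722699e+01,  8.48913515e-06,
        4.60834766e-03,  1.23417129e-05]), 'tool_pos': array([0.21866753, 0.5850168 , 0.24132703]), 'tool_rot': array([-5.58960283e-01, -3.09096887e+00,  2.36147107e-03]), 'contact_force': array([ 0.0822215 , -0.14533619,  0.083865  ]), 'wrist_torque': array([-0.0213955 , -0.0238976 ,  0.00819621]), 'opening': 0.0851940058737224}
```

View pics/top0.png

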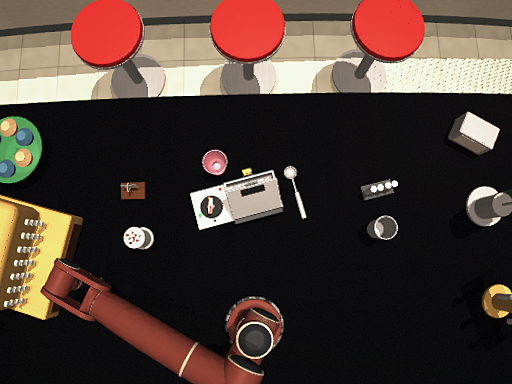

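View pics/side0.png

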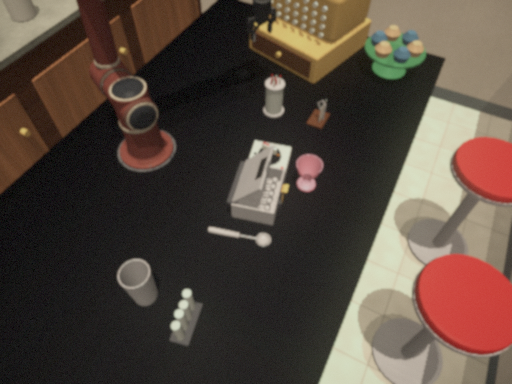

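Run:
```python
from h import *
im=np.load("top0.npy"); save("topz",cv2.resize(im[90:290,130:390],None,fx=3,fy=3,interpolation=cv2.INTER_CUBIC)[:600,:800])
```

```text
(no output)
```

View pics/topz.png

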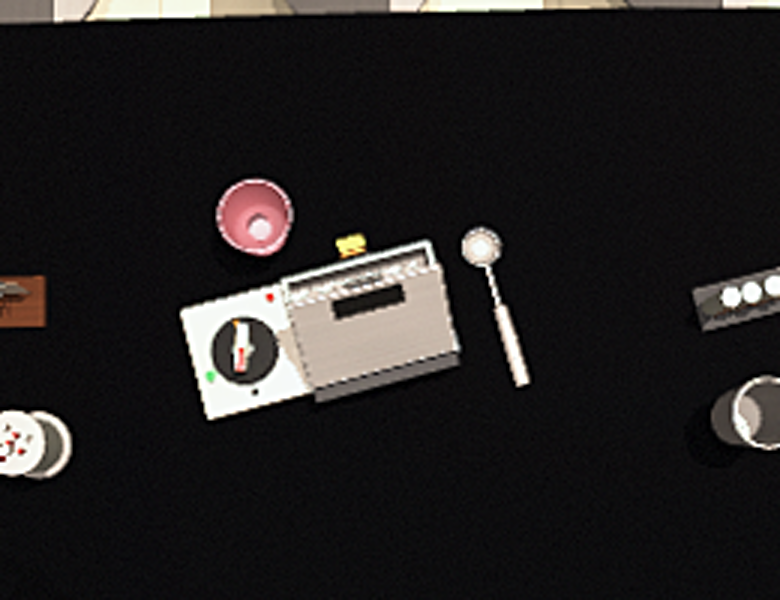

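Run:
```python
from h import *
ci=ctrl.camera_info("top"); im=np.load("top0.npy").astype(int)
hsv=cv2.cvtColor(im.astype(np.uint8),cv2.COLOR_RGB2HSV)
def f(zx,zy): return zx/3-1/3+130, zy/3-1/3+90
for n,z in [((180,310),.05),((208,420),.05),((245,350),.066),((210,377),.05),((256,392),.05),((269,297),.05),((351,243),.097)]:
    print(n,f(*n),onz(ci,*f(*n),z).round(4))
P=[onz(ci,*f(*n),.05) for n in [(180,310),(208,420)]]
d=P[0]-P[1]; yaw=np.arctan2(d[1],d[0]); print("yaw",yaw,np.linalg.norm(d))
# ring centre: dark blob
sub=im[180:225,195:235]; 
def blob(m,box):
    y0,y1,x0,x1=box; s=m[y0:y1,x0:x1]; ys,xs=np.nonzero(s); return xs.mean()+x0,ys.mean()+y0,len(xs)
H,S,V=hsv[...,0],hsv[...,1],hsv[...,2]
b=(180,235,185,240)
g=blob((H>45)&(H<85)&(S>100)&(V>80),b); print("green",g,onz(ci,*g[:2],.05))
g=blob(((H<8)|(H>172))&(S>120)&(V>90),(195,225,200,225)); print("red ptr",g,onz(ci,*g[:2],.108))
g=blob((H>8)&(H<22)&(S>120)&(V>90),(190,225,195,230)); print("orange",g,onz(ci,*g[:2],.066))
g=blob((H>20)&(H<35)&(S>100)&(V>90),(160,180,235,260)); print("catch",g,onz(ci,*g[:2],.097))
g=blob((S>60)&(V>60)&((H<5)|(H>165)),(145,178,198,232)); print("dish",g,onz(ci,*g[:2],.08))
```

```text
(180, 310) (189.66666666666666, 193.0) [0.5305 0.2415 0.05  ]
(208, 420) (199.0, 229.66666666666666) [0.3847 0.2059 0.05  ]
(245, 350) (211.33333333333334, 206.33333333333334) [0.4743 0.1547 0.066 ]
(210, 377) (199.66666666666669, 215.33333333333334) [0.4411 0.2026 0.05  ]
(256, 392) (215.0, 220.33333333333331) [0.4202 0.1423 0.05  ]
(269, 297) (219.33333333333334, 188.66666666666669) [0.5452 0.1235 0.05  ]
(351, 243) (246.66666666666669, 170.66666666666669) [0.6073 0.0134 0.097 ]
yaw 0.23974304647626107 0.15006422350290077
green (np.float64(199.5), np.float64(215.0), 6) [0.44241803 0.20325088 0.05      ]
red ptr (np.float64(209.85714285714286), np.float64(209.42857142857142), 7) [0.45890941 0.1571005  0.108     ]
orange (np.float64(207.8), np.float64(197.4), 5) [0.50973651 0.16818105 0.066     ]
catch (np.float64(246.47826086956522), np.float64(170.76086956521738), 46) [0.60699021 0.0141577  0.097     ]
dish (np.float64(214.1502463054187), np.float64(161.47044334975368), 406) [0.64953179 0.14047334 0.08      ]
```

View pics/wrist0.png

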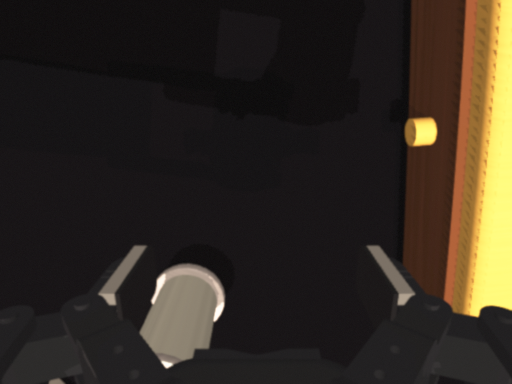

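```bash
cat >> h.py <<'E'
YAW=0.24; ORG=np.array([.498,.0576,0])
def A(yaw=None): return Ro.from_euler('z',YAW if yaw is None else yaw).as_matrix()
def W(p): return A()@np.array(p,float)+ORG
def state():
    o=ctrl.get_obs(); R=Ro.from_rotvec(o["tool_rot"]).as_matrix(); return o,np.array(o["tool_pos"]),R
def delta(target,jawyaw):
    """shift in tool cm, and rotvec in tool frame, to pose pointing down with tool y along +-jawyaw direction"""
    o,p,R=state()
    best=None
    for s in (1,-1):
        y=s*np.array([np.cos(jawyaw),np.sin(jawyaw),0]); z=np.array([0,0,-1.]); x=np.cross(y,z)
        rv=Ro.from_matrix(R.T@np.c_[x,y,z]).as_rotvec()
        if best is None or np.linalg.norm(rv)<np.linalg.norm(best): best=rv
    return (R.T@(np.array(target)-p)*100).round(2),best.round(3)
def pad(th,s=.122,h=.009):
    return W([-.07+s*np.cos(th)-h*np.sin(th),-.07,.084+s*np.sin(th)+h*np.cos(th)])
E
python3 - <<'E'
from h import *
im=np.load("top0.npy"); ci=ctrl.camera_info("top")
for th in np.arange(.5,.9,.05): print(round(th,2),pad(th).round(3),proj(ci,pad(th)).round(1))
s=im[183:205,235:270].max(2); m=s<40; ys,xs=np.nonzero(m); print("padpix",xs.mean()+235,ys.mean()+183,len(xs))
o,p,R=state(); print(R.round(2))
print(delta(W([-.02,-.03,.26]),YAW+np.pi/2))
print(W([0,.1,0]))
E
```

```text
0.5 [ 0.546 -0.003  0.15 ] [[251.1 184.4]]
0.55 [ 0.543 -0.003  0.155] [[251.4 185.1]]
0.6 [ 0.54  -0.004  0.16 ] [[251.6 185.8]]
0.65 [ 0.536 -0.005  0.165] [[251.9 186.7]]
0.7 [ 0.532 -0.006  0.169] [[252.2 187.6]]
0.75 [ 0.527 -0.007  0.174] [[252.5 188.6]]
0.8 [ 0.523 -0.008  0.178] [[252.8 189.7]]
0.85 [ 0.518 -0.01   0.182] [[253.2 190.8]]
padpix 252.3709677419355 189.8709677419355 124
[[-0.94  0.35 -0.  ]
 [ 0.35  0.94 -0.  ]
 [ 0.   -0.   -1.  ]]
(array([-44.67, -43.23,  -1.81]), array([-0.001, -0.001, -0.598]))
[0.47422974 0.1547338  0.        ]
```

Run:
```python
from h import *
print(delta([.52,.15,.27],YAW+np.pi/2))
```

```text
(array([-43.46, -30.2 ,  -2.83]), array([-0.001, -0.001, -0.598]))
```

Request:
send_rows(
  series=[
    {"tx": -4.8,"ty": -3.3,"tz": -1,"wx": 0,"wy": 0,"wz": 0,"jaw": 1},
    {"tx": -4.8,"ty": -3.3,"tz": -1,"wx": 0,"wy": 0,"wz": 0,"jaw": 1},
    {"tx": -4.8,"ty": -3.3,"tz": -1,"wx": 0,"wy": 0,"wz": 0,"jaw": 1},
    {"tx": -4.8,"ty": -3.3,"tz": 0,"wx": 0,"wy": 0,"wz": 0,"jaw": 1},
    {"tx": -4.8,"ty": -3.3,"tz": 0,"wx": 0,"wy": 0,"wz": 0,"jaw": 1},
  ],
)

```text
t: 0.78
tool_pos: [0.3879, 0.3421, 0.2702]
tool_rot: [-0.546, -3.093, 0.007]
contact_force: [0.8, 0.3, -0.6]
opening: -0.0001
```

Request:
send_rows(
  series=[
    {"tx": -4.8,"ty": -3.3,"tz": 0,"wx": 0,"wy": 0,"wz": 0,"jaw": 1},
    {"tx": -4.8,"ty": -3.3,"tz": 0,"wx": 0,"wy": 0,"wz": 0,"jaw": 1},
    {"tx": 0,"ty": 0,"tz": 0,"wx": 0,"wy": 0,"wz": -0.18,"jaw": 1},
    {"tx": 0,"ty": 0,"tz": 0,"wx": 0,"wy": 0,"wz": -0.18,"jaw": 1},
    {"tx": 0,"ty": 0,"tz": 0,"wx": 0,"wy": 0,"wz": -0.18,"jaw": 1},
  ],
)

```text
t: 1.4
tool_pos: [0.4589, 0.2389, 0.2689]
tool_rot: [0.312, -3.123, 0.007]
contact_force: [0.3, 0.2, 0.5]
opening: 0.0001
```

Run:
```python
from h import *
print(state()[1],ctrl.get_obs()["t"],ctrl.get_obs()["opening"]); print(delta([.52,.15,.27],YAW+np.pi/2))
```

```text
[0.45885457 0.23891135 0.26892922] 1.4 0.00010705662860197337
(array([-4.24, -9.92, -0.08]), array([-0.004, -0.004, -0.041]))
```

Request:
send_rows(
  series=[
    {"tx": -2.1,"ty": -5,"tz": 0,"wx": 0,"wy": 0,"wz": -0.04,"jaw": 1},
    {"tx": -2.1,"ty": -5,"tz": 0,"wx": 0,"wy": 0,"wz": 0,"jaw": 1},
    {"tx": 0,"ty": 0,"tz": 0,"wx": 0,"wy": 0,"wz": 0,"jaw": 1},
  ],
)

```text
t: 1.78
tool_pos: [0.5225, 0.1488, 0.2681]
tool_rot: [0.381, -3.114, 0.007]
contact_force: [-0.5, 0.5, 0.3]
opening: -0.0003
```

Run:
```python
from h import *
import pickle
ci=ctrl.camera_info("wrist"); im=ctrl.get_image("wrist"); save("wrist1",im); np.save("wrist1.npy",im); pickle.dump(ci,open("w1.pkl","wb"))
print(state()[1])
```

```text
[0.52169291 0.15002517 0.26806354]
```

View pics/wrist1.png

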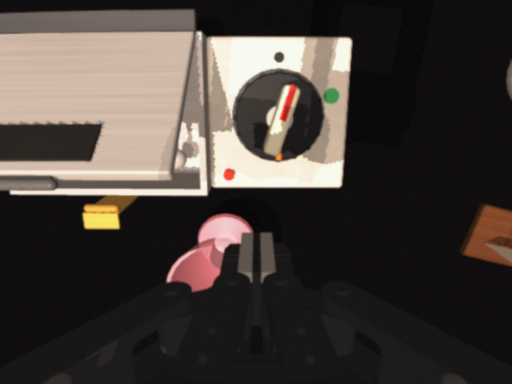

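Run:
```python
from h import *
import pickle
ci=pickle.load(open("w1.pkl","rb")); im=np.load("wrist1.npy")
save("w1z",cv2.resize(im[25:200,200:365],None,fx=3.4,fy=3.4,interpolation=cv2.INTER_CUBIC))
for n,u,v,z in [("c-75,170",352,38,.05),("c75,170",343,187,.05),("blk",279,57,.05),("grn",332,96,.05),("red",229,174,.05),("orange",279,157,.066),("dish foot",225,235,.0)]:
    print(n,onz(ci,u,v,z).round(4), (A().T@(onz(ci,u,v,z)-ORG)).round(4))
hsv=cv2.cvtColor(im,cv2.COLOR_RGB2HSV);H,S,V=[hsv[...,i] for i in range(3)]
m=((H<8)|(H>172))&(S>120)&(V>90); m[:, :265]=0;m[130:]=0;m[:,310:]=0
ys,xs=np.nonzero(m); P=np.array([onz(ci,x,y,.108)[:2] for x,y in zip(xs,ys)])
c=P.mean(0); d=np.linalg.svd(P-c)[2][0]; print("red ptr",len(xs),c,(A().T@(np.r_[c,0]-ORG)).round(4),"line dir deg app",np.degrees(np.arctan2(d[1],d[0])-YAW))
m=(V<70).astype(np.uint8); m[:66]=0;m[165:]=0;m[:,:230]=0;m[:,328:]=0
cs=cv2.findContours(m,cv2.RETR_EXTERNAL,cv2.CHAIN_APPROX_NONE)[0]; k=cv2.convexHull(max(cs,key=cv2.contourArea)); Q=np.array([onz(ci,*q[0],.066)[:2] for q in k],np.float32)
e=cv2.minEnclosingCircle(Q); e2=cv2.fitEllipse(Q);print("ring",e,e2)
```

```text
c-75,170 [0.3888 0.2075 0.05  ] [-0.0704  0.1716  0.05  ]
c75,170 [0.5317 0.2442 0.05  ] [0.0771 0.1732 0.05  ]
blk [0.4224 0.1446 0.05  ] [-0.0527  0.1025  0.05  ]
grn [0.4449 0.2048 0.05  ] [-0.0166  0.1556  0.05  ]
red [0.5471 0.1235 0.05  ] [0.0634 0.0523 0.05  ]
orange [0.514 0.168 0.066] [0.0418 0.1034 0.066 ]
dish foot [0.6393 0.1348 0.    ] [0.1556 0.0414 0.    ]
red ptr 261 [0.45992481 0.15883809] [-0.0129  0.1074  0.    ] line dir deg app -17.049454682340627
ring ((0.4761978089809418, 0.15833371877670288), 0.042236752808094025) ((0.47544100880622864, 0.1586829274892807), (0.08187676221132278, 0.08337040990591049), 138.4415740966797)
```

View pics/w1z.png

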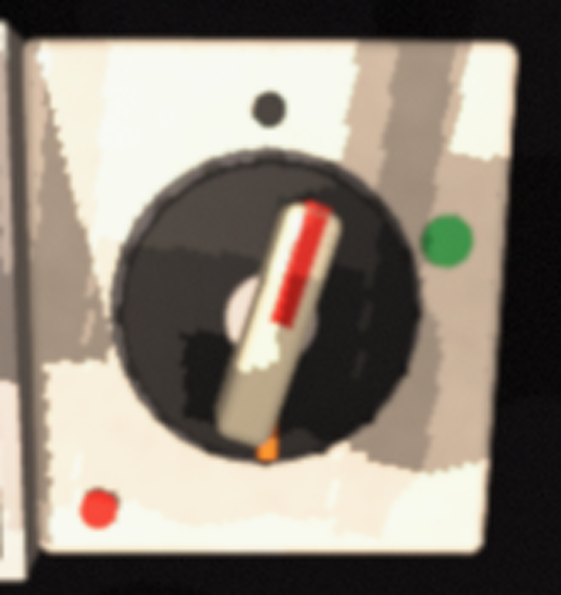

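```bash
sed -i 's/^YAW=.*/YAW=0.243; ORG=np.array([.4988,.0593,0])/' h.py
python3 - <<'E'
from h import *
j=YAW+np.pi/2
p0=pad(.8,.118)
print(delta([*p0[:2],.225],j)); prev=None
for th in [.8,.7,.6,.5,.4,.3,.2,.1,.05,0,-.015]:
    q=pad(th,.118); print(th,q.round(4),"dx app mm", None if prev is None else (A().T@(q-prev)*1000).round(1)); prev=q
E
```

```text
(array([  3.84, -15.23,   4.37]), array([-0.003, -0.006,  0.002]))
0.8 [ 0.5212 -0.0073  0.1749] dx app mm None
0.7 [ 0.5297 -0.0052  0.1669] dx app mm [ 8.7  0.  -8. ]
0.6 [ 0.5373 -0.0033  0.1581] dx app mm [ 7.9 -0.  -8.8]
0.5 [ 0.544  -0.0016  0.1485] dx app mm [ 6.9  0.  -9.6]
0.4 [ 5.498e-01 -2.000e-04  1.382e-01] dx app mm [  5.9  -0.  -10.2]
0.3 [0.5545 0.001  0.1275] dx app mm [  4.9   0.  -10.8]
0.2 [0.5582 0.0019 0.1163] dx app mm [  3.8  -0.  -11.2]
0.1 [0.5608 0.0025 0.1047] dx app mm [  2.7   0.  -11.5]
0.05 [0.5617 0.0028 0.0989] dx app mm [ 0.9 -0.  -5.8]
0 [0.5622 0.0029 0.093 ] dx app mm [ 0.6  0.  -5.9]
-0.015 [0.5624 0.0029 0.0912] dx app mm [ 0.1  0.  -1.8]
```

Request:
send_rows(
  series=[
    {"tx": 1.3,"ty": -5.1,"tz": 0,"wx": 0,"wy": 0,"wz": 0,"jaw": 1},
    {"tx": 1.3,"ty": -5.1,"tz": 0,"wx": 0,"wy": 0,"wz": 0,"jaw": 1},
    {"tx": 1.2,"ty": -5,"tz": 0,"wx": 0,"wy": 0,"wz": 0,"jaw": 1},
    {"tx": 0,"ty": 0,"tz": 2.2,"wx": 0,"wy": 0,"wz": 0,"jaw": 1},
    {"tx": 0,"ty": 0,"tz": 2.2,"wx": 0,"wy": 0,"wz": 0,"jaw": 1},
  ],
)

```text
t: 2.45
tool_pos: [0.5208, -0.0055, 0.2252]
tool_rot: [0.396, -3.115, 0.003]
contact_force: [-1.0, 0.2, -0.6]
opening: -0.0001
```

Run:
```python
from h import *
j=YAW+np.pi/2
print(ctrl.get_obs()["contact_force"],ctrl.get_obs()["t"]); print(delta([*pad(.8,.118)[:2],.19],j))
```

```text
[-0.96883951  0.2210827  -0.57521572] 2.45
(array([-0.01, -0.18,  3.52]), array([-0.002, -0.002,  0.01 ]))
```

Request:
send_rows(
  series=[
    {"tx": 0,"ty": -0.1,"tz": 2,"wx": 0,"wy": 0,"wz": 0,"jaw": 1},
    {"tx": -0.2,"ty": 0,"tz": 1.6,"wx": 0,"wy": 0,"wz": 0,"jaw": 1},
    {"tx": -0.8,"ty": 0,"tz": 0.9,"wx": 0,"wy": 0,"wz": 0,"jaw": 1},
    {"tx": -0.8,"ty": 0,"tz": 1,"wx": 0,"wy": 0,"wz": 0,"jaw": 1},
  ],
)

```text
t: 2.95
tool_pos: [0.5379, 0.0007, 0.1667]
tool_rot: [0.401, -3.113, 0.003]
contact_force: [-0.5, -1.7, 0.4]
opening: -0.0003
```

Run:
```python
from h import *
o,p,R=state();q=A().T@(p-ORG)-[-.07,-.07,0]; print(o["contact_force"],q); save("side2",ctrl.get_image("side"))
z=p[2]-.011
for th in np.arange(.5,.9,.05): print(round(th,2),pad(th,.118)[2])
```

```text
[-0.50843607 -1.65314795  0.366872  ] [0.09381189 0.00373981 0.16665161]
0.5 0.14847045661230932
0.55 0.15334981371235334
0.6 0.15805583239480128
0.65 0.16257675006379418
0.7 0.16690126677960795
0.75 0.17101857350261784
0.8 0.1749183791102682
0.85 0.17859093611951943
```

View pics/side2.png

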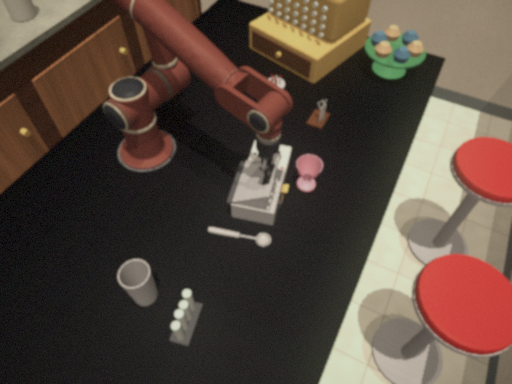

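Request:
send_rows(
  series=[
    {"tx": -0.6,"ty": -0.1,"tz": 1.0,"wx": 0,"wy": 0,"wz": 0,"jaw": 1},
    {"tx": -0.6,"ty": -0.1,"tz": 1.0,"wx": 0,"wy": 0,"wz": 0,"jaw": 1},
    {"tx": -0.5,"ty": -0.1,"tz": 1.1,"wx": 0,"wy": 0,"wz": 0,"jaw": 1},
    {"tx": -0.4,"ty": 0,"tz": 1.1,"wx": 0,"wy": 0,"wz": 0,"jaw": 1},
  ],
)

```text
t: 3.5
tool_pos: [0.5611, 0.0039, 0.1218]
tool_rot: [0.402, -3.112, 0.001]
contact_force: [-2.1, -0.4, 2.9]
opening: -0.0003
```

Run:
```python
from h import *
o,p,R=state();q=A().T@(p-ORG)-[-.07,-.07,0]; print(o["contact_force"],o["wrist_torque"],q); im=ctrl.get_image("wrist");save("wrist3",im)
```

```text
[-2.11152619 -0.36462459  2.93385721] [-0.06953748  0.39865206  0.02309018] [0.11709691 0.00121328 0.12176625]
```

View pics/wrist3.png

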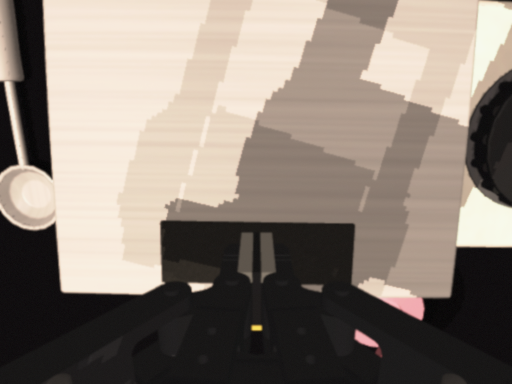

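Request:
send_rows(
  series=[
    {"tx": -0.2,"ty": 0,"tz": 0.9,"wx": 0,"wy": 0,"wz": 0,"jaw": 1},
    {"tx": 0,"ty": 0,"tz": 0.8,"wx": 0,"wy": 0,"wz": 0,"jaw": 1},
    {"tx": 0,"ty": 0,"tz": 0.6,"wx": 0,"wy": 0,"wz": 0,"jaw": 1},
  ],
)

```text
t: 3.92
tool_pos: [0.5642, 0.0042, 0.1015]
tool_rot: [0.402, -3.112, 0.001]
contact_force: [-19.9, 1.5, 42.4]
opening: 0.0001
```

Request:
send_rows(
  series=[
    {"tx": 0,"ty": 0,"tz": -1.5,"wx": 0,"wy": 0,"wz": 0,"jaw": 1},
    {"tx": 0,"ty": 0,"tz": -3,"wx": 0,"wy": 0,"wz": 0,"jaw": 1},
    {"tx": 0,"ty": 0,"tz": -4,"wx": 0,"wy": 0,"wz": 0,"jaw": 1},
    {"tx": 0,"ty": 0,"tz": 0,"wx": 0,"wy": 0,"wz": 0,"jaw": 1},
  ],
)

```text
t: 4.42
tool_pos: [0.5652, 0.0041, 0.1889]
tool_rot: [0.402, -3.115, 0.002]
contact_force: [0.6, 0.0, 0.4]
opening: -0.0002
```

Run:
```python
from h import *
o,p,R=state();print(o["contact_force"],p); ci=ctrl.camera_info("wrist");im=ctrl.get_image("wrist");save("wrist4",im)
for th in (0,.5): print(th,[proj(ci,W([-.07+.145*np.cos(th),y,.09+.145*np.sin(th)])).round() for y in (-.166,.026)])
```

```text
[0.63999495 0.0470662  0.40204555] [0.56524718 0.00411836 0.18890505]
0 [array([[125., 220.]]), array([[389., 223.]])]
0.5 [array([[ 73., 238.]]), array([[441., 243.]])]
```

View pics/wrist4.png

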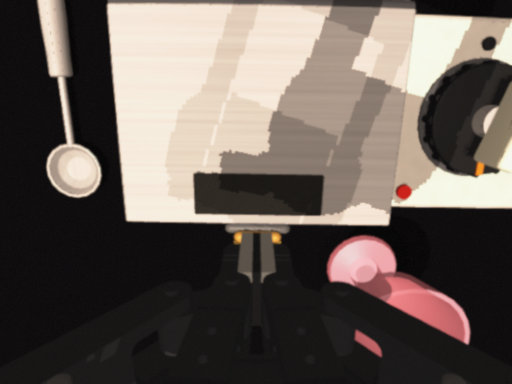

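Run:
```python
from h import *
t=W([0,.1,.17]); print(t,delta(t,1.513), ctrl.get_obs()["q"].round(2))
```

```text
[0.47473844 0.15636205 0.17      ] (array([ 4.75, 16.97,  1.66]), array([-0.   , -0.005,  0.314])) [-0.12 -0.05  1.81 -0.    1.39 -1.95]
```

Request:
send_rows(
  series=[
    {"tx": 1.6,"ty": 5.7,"tz": 0,"wx": 0,"wy": 0,"wz": 0,"jaw": 0.3},
    {"tx": 1.6,"ty": 5.7,"tz": 0,"wx": 0,"wy": 0,"wz": 0,"jaw": 0.3},
    {"tx": 1.5,"ty": 5.6,"tz": 0,"wx": 0,"wy": 0,"wz": 0,"jaw": 0.3},
    {"tx": 0,"ty": 0,"tz": 0,"wx": 0,"wy": 0,"wz": 0.16,"jaw": 0.3},
    {"tx": 0,"ty": 0,"tz": 0,"wx": 0,"wy": 0,"wz": 0.16,"jaw": 0.3},
  ],
)

```text
t: 5.1
tool_pos: [0.4682, 0.1606, 0.1766]
tool_rot: [-0.117, -3.122, 0.004]
contact_force: [0.1, 0.2, -0.4]
opening: 0.0598
```

Run:
```python
from h import *
ci=ctrl.camera_info("wrist");im=ctrl.get_image("wrist");save("wrist5",im)
t=W([0,.1,.093]); print(t,delta(t,1.513), ctrl.get_obs()["opening"])
print(proj(ci,[W([0,.1,.108]),W([0,.1,.108])+[.03,0,0]]))
```

```text
[0.47473844 0.15636205 0.093     ] (array([-0.86, -0.33,  8.31]), array([-0.003, -0.018, -0.02 ])) 0.05973446491935858
[[251.36960287 216.45022007]
 [255.04360181 259.72943922]]
```

View pics/wrist5.png

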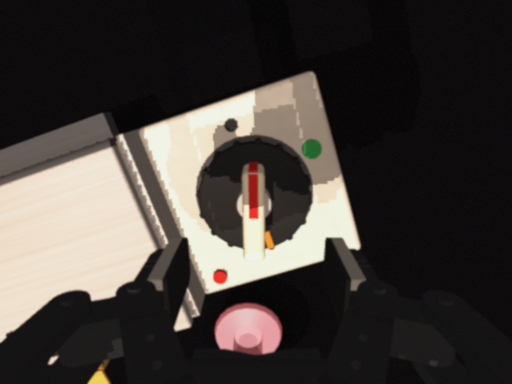

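Run:
```python
from h import *
ci=ctrl.camera_info("wrist")
for uv in [(253.5,164),(254,258)]: print(onz(ci,*uv,.108))
```

```text
[0.44113109 0.16031024 0.108     ]
[0.50285379 0.15560192 0.108     ]
```

Request:
send_rows(
  series=[
    {"tx": -0.7,"ty": -0.3,"tz": 2,"wx": 0,"wy": 0,"wz": 0,"jaw": 0.3},
    {"tx": 0,"ty": 0,"tz": 2.2,"wx": 0,"wy": 0,"wz": 0,"jaw": 0.3},
    {"tx": 0,"ty": 0,"tz": 2,"wx": 0,"wy": 0,"wz": 0,"jaw": 0.3},
    {"tx": 0,"ty": 0,"tz": 0,"wx": 0,"wy": 0,"wz": 0,"jaw": 0.3},
  ],
)

```text
t: 5.65
tool_pos: [0.4705, 0.1558, 0.1065]
tool_rot: [-0.109, -3.114, 0.006]
contact_force: [0.6, 0.3, 0.1]
opening: 0.0596
```

Run:
```python
from h import *
ci=ctrl.camera_info("wrist");im=ctrl.get_image("wrist");save("wrist6",im)
print(ctrl.get_obs()["tool_pos"],ctrl.get_obs()["contact_force"],delta([.4735,.157,.093],1.495))
```

```text
[0.47124421 0.15595227 0.10763079] [ 0.2018283  -0.03059553 -0.79786702] (array([-0.25,  0.13,  1.46]), array([-0.004, -0.024,  0.005]))
```

View pics/wrist6.png

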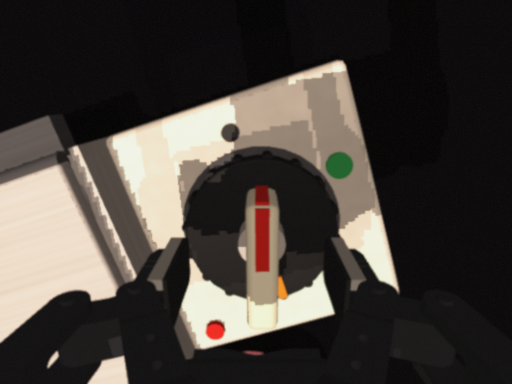

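Request:
send_rows(
  series=[
    {"tx": -0.25,"ty": 0.13,"tz": 0.8,"wx": 0,"wy": -0.02,"wz": 0,"jaw": 0.3},
    {"tx": 0,"ty": 0,"tz": 0.6,"wx": 0,"wy": 0,"wz": 0,"jaw": 0.5},
    {"tx": 0,"ty": 0,"tz": 0,"wx": 0,"wy": 0,"wz": 0,"jaw": 0.7},
    {"tx": 0,"ty": 0,"tz": 0,"wx": 0,"wy": 0,"wz": 0,"jaw": 1},
    {"tx": 0,"ty": 0,"tz": 0,"wx": 0,"wy": 0,"wz": 0,"jaw": 1},
  ],
  squeeze=25,
)

```text
t: 6.32
tool_pos: [0.4752, 0.1579, 0.0948]
tool_rot: [0.108, 3.138, -0.003]
contact_force: [0.4, -0.3, -2.7]
opening: 0.0135
```

Run:
```python
from h import *
ci=ctrl.camera_info("wrist");im=ctrl.get_image("wrist");save("wrist7",im)
o=ctrl.get_obs();print(o["tool_pos"],o["contact_force"],o["opening"],o["wrist_torque"],delta([.4735,.157,.093],1.495))
```

```text
[0.47519415 0.15788555 0.09474598] [-0.21794718  0.78796838 -0.71763596] 0.013676148414270534 [ 0.05534268 -0.01555466  0.01776098] (array([ 0.16, -0.1 ,  0.17]), array([-0.002,  0.001,  0.007]))
```

View pics/wrist7.png

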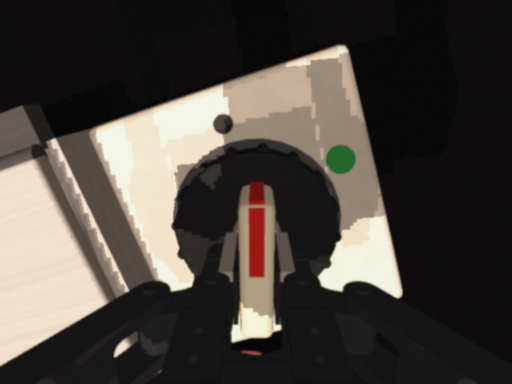

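Request:
send_rows(
  series=[
    {"wz": 0.16,"tx": 0,"ty": 0,"tz": 0,"wx": 0,"wy": 0,"jaw": 1},
    {"wz": 0.16,"tx": 0,"ty": 0,"tz": 0,"wx": 0,"wy": 0,"jaw": 1},
    {"wz": 0.16,"tx": 0,"ty": 0,"tz": 0,"wx": 0,"wy": 0,"jaw": 1},
  ],
)

```text
t: 6.75
tool_pos: [0.4751, 0.1575, 0.0948]
tool_rot: [0.873, 3.016, -0.004]
contact_force: [0.0, 0.9, -1.4]
opening: 0.0132
```

Run:
```python
from h import *
o,p,R=state();print(p,o["contact_force"],o["opening"],o["wrist_torque"],"jawyaw",np.arctan2(R[1,1],R[0,1]),"timer est",.243+np.pi/2-np.arctan2(R[1,1],R[0,1]), delta([.4752,.1579,.0945],1.0))
```

```text
[0.47509655 0.15753897 0.09478057] [ 0.01300539  0.86220552 -1.39585216] 0.01319118368432966 [0.04993453 0.08677903 0.08747287] jawyaw 1.0070982813897105 timer est 0.806698045405186 (array([0.01, 0.04, 0.03]), array([-0.002,  0.002,  0.007]))
```

Request:
send_rows(
  series=[
    {"wz": 0.14,"tx": 0,"ty": 0,"tz": 0,"wx": 0,"wy": 0,"jaw": 1},
    {"wz": 0.14,"tx": 0,"ty": 0,"tz": 0,"wx": 0,"wy": 0,"jaw": 1},
    {"wz": 0.12,"tx": 0,"ty": 0,"tz": 0,"wx": 0,"wy": 0,"jaw": 1},
    {"wz": 0,"tx": 0,"ty": 0,"tz": 0,"wx": 0,"wy": 0,"jaw": 1},
  ],
)

```text
t: 7.25
tool_pos: [0.4748, 0.1574, 0.0948]
tool_rot: [1.472, 2.773, -0.005]
contact_force: [0.0, 0.8, -2.2]
opening: 0.0135
```

Run:
```python
from h import *
o,p,R=state();print(p,o["contact_force"],o["opening"],o["wrist_torque"],"timer est",.243+np.pi/2-np.arctan2(R[1,1],R[0,1])); save("wrist8",ctrl.get_image("wrist"))
```

```text
[0.47484108 0.15735783 0.09479259] [ 0.03246547  0.7706447  -2.20459289] 0.013514075686102777 [ 0.20169793  0.02399017 -0.04716342] timer est 1.2190834486945494
```

View pics/wrist8.png

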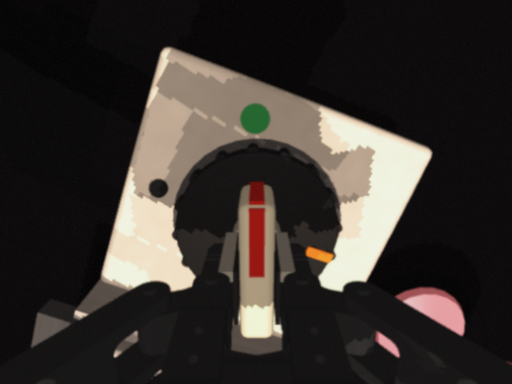

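Request:
send_rows(
  series=[
    {"wz": 0,"tx": 0,"ty": 0,"tz": 0,"wx": 0,"wy": 0,"jaw": 0.5},
    {"wz": 0,"tx": 0,"ty": 0,"tz": 0,"wx": 0,"wy": 0,"jaw": 0.5},
    {"wz": 0,"tx": 0,"ty": 0,"tz": -2,"wx": 0,"wy": 0,"jaw": 0.5},
    {"wz": 0,"tx": 0,"ty": 0,"tz": -4,"wx": 0,"wy": 0,"jaw": 0.5},
    {"wz": 0,"tx": 0,"ty": 0,"tz": -5,"wx": 0,"wy": 0,"jaw": 0.5},
  ],
)

```text
t: 7.92
tool_pos: [0.4721, 0.1567, 0.2028]
tool_rot: [-1.464, -2.773, 0.016]
contact_force: [0.0, -0.1, 0.8]
opening: 0.0428
```

Request:
send_rows(
  series=[
    {"wz": 0,"tx": 0,"ty": 0,"tz": -5,"wx": 0,"wy": 0,"jaw": 0.5},
    {"wz": 0,"tx": 0,"ty": 0,"tz": 0,"wx": 0,"wy": 0,"jaw": 0.5},
  ],
)

```text
t: 8.18
tool_pos: [0.4748, 0.1573, 0.2602]
tool_rot: [1.463, 2.777, -0.007]
contact_force: [0.0, 0.6, 0.1]
opening: 0.043
```

Run:
```python
from h import *
ci=ctrl.camera_info("wrist");im=ctrl.get_image("wrist");save("wrist9",im);save("side9",ctrl.get_image("side"))
hsv=cv2.cvtColor(im,cv2.COLOR_RGB2HSV);H,S,V=[hsv[...,i] for i in range(3)]
m=((H>8)&(H<20)&(S>150)&(V>110)).astype(np.uint8)
n,_,st,c=cv2.connectedComponentsWithStats(m)
for i in range(1,n):
  if st[i,4]>8: print(st[i],c[i],onz(ci,*c[i],.066))
m=(((H<8)|(H>172))&(S>150)&(V>80)).astype(np.uint8)
n,l,st,c=cv2.connectedComponentsWithStats(m)
for i in range(1,n):
  if st[i,4]>30:
    ys,xs=np.nonzero(l==i);P=np.array([onz(ci,x,y,.108)[:2] for x,y in zip(xs,ys)]);d=np.linalg.svd(P-P.mean(0))[2][0]
    print("red",st[i],c[i],P.mean(0),"timer",YAW-np.arctan(d[1]/d[0]))
```

```text
[282 169  16  10  75] [289.37333333 173.6       ] [0.50967387 0.16564118 0.066     ]
[267 329  31  24 205] [276.63414634 339.90243902] [ 0.61423714 -0.00294666  0.066     ]
red [254 132   7   6  40] [257.    134.375] [0.45846693 0.1842726 ] timer -0.35576795813352535
red [254 139   7  32 174] [256.86206897 153.98850575] [0.46768944 0.1706006 ] timer 1.2126342844936688
red [289 217   9  10  78] [293.  221.5] [0.52863382 0.13850837] timer 1.1051926580782145
```

View pics/wrist9.png

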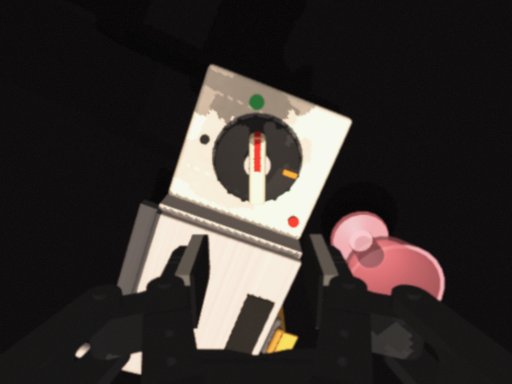

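View pics/side9.png

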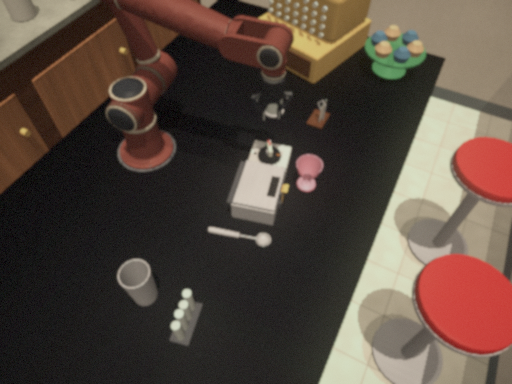

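Run:
```python
from h import *
print(ctrl.finish_job())
```

```text
the job is handed in; nothing more can be done
None
```

The lid is shut and held by its catch, and the timer's red pointer aims at the green dot. I handed the job in at about 8.3 s; the system gave no verdict.

- **Lid:** I pressed on the black pad with the closed fingertips, following the lid down in an arc until it stopped, then lifted off. The free edge stayed within 2–3 px of where a shut lid should appear, and the contact force fell back to sensor noise (under 1 N).
- **Press force:** It peaked at about 42 N upward on the fingertips, plus about 20 N sideways. That is well above the 9–13 N needed, because the last step pushed the lid against its end stop. The 40 N limit is for the arm and the gripper's body, and I used only the fingertips. The wrist force stayed well under 120 N.
- **Timer:** I gripped the white bar and turned it clockwise from about 0.3 rad. The last wrist picture gives about 1.21 rad, against a target of 1.2.
- **Ring:** Its orange mark measured (0.510, 0.166), against (0.510, 0.168) and (0.514, 0.168) before. The two earlier readings differ because the bar partly hid the mark. The apparent shift is about 2–5 mm, close to the 6 mm limit at the upper end, but the cameras are only good to about 2 mm. The fingers stayed well above the ring, so I believe it did not move.
- **Loose things:** None looked moved in the final side view; I did not measure their positions. The gripper was clear of everything, with the tool at 0.26 m height.

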